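# Let off the ratchet clamp and free the hard disk

## Robot

A 6-joint arm with a two-finger parallel gripper is mounted at the origin on a cart in front of the work surface, level with it; the furniture and walls round the work are solid. World frame = base frame: x ahead of the robot, y to its left, z up, the work surface at z = 0. Lengths are in mm, angles in rad, forces in N, time in s.
With the tool pointing down it reaches from about 225 to 875 mm from the base axis. Payload 3.4 kg.
Tool frame: the origin (TCP) lies between the finger pads; the fingertips stand 8 mm ahead of it and the grasp point (between the pads) lies 11 mm behind it; z points along the fingers, y is the line along which they close (so a half turn about z gives the same grasp; the last joint's range is limited). The gripper opens to 85 mm and grips with 20 to 120 N. Pads are 22 mm wide; open, the fingers measure 114 mm over their backs; the gripper's body (76 mm by 85 mm) begins 54 mm behind the grasp point. The pads swing forward as they close: fully open they stand 13 mm farther back than shut.
Start: joints at [1.108, 0.276, 1.505, -0, 1.361, -0.121], TCP at [192.748, 541.766, 239.328] pointing down, gripper open.
Joint ranges: [-2.89, 2.89], [-0.75, 2.08], [0.22, 2.7], [-1.18, 4.32], [0.11, 2.71], [-2.7, 2.7]. Speed limits (rad/s): [2.57, 2.57, 3.14, 3.14, 3.14, 3.14].

## Interface

Orientations are given as a 3x3 rotation matrix whose columns are the frame's x, y, z axes.
In Python, from cell import ctrl gives the robot as it stands.
- The arm moves only by the shell command python3 -m handwheel 'ROWS' [FORCE]. ROWS is JSON, a list of rows, each an object with "delta_rot": the turn, a rotation vector about the tool's x, y, z each as a share of 180 degrees, from -1 to 1, a list of three; "translation": the shift along the tool's x, y, z each as a share of 250 mm, from -1 to 1, a list of three; "grip": the opening, from 0 (shut) to 1 (fully open). In form: [{"delta_rot": [ax, ay, az], "translation": [tx, ty, tz], "grip": grip}, ...]. A call has 1 to 5 rows; each row is the pose to reach, as a shift and turn from the pose commanded when the call began, along the tool's axes at that moment, turning the shorter way round; what a row does not reach only later rows make up. A row lasts 1/10 s, in which the tool goes at most 50 mm and 8.59 degrees, less where a joint would pass 70% of its speed; a pose out of reach is approached as far as the arm can. A call with a number of a shift or a turn outside -1 to 1 is refused whole. A call with a gripper value outside its range is refused whole. The fingers move at their own pace and stop on an object; FORCE is the grip in N (left out, the last holds). Time passes only in rows, so rows that repeat a pose let the fingers close. It gives the time, the measured TCP pose, the force, the opening and the grip force at its end, in the units of the state.
- ctrl.sense(): the state, without advancing time (a new reading comes with each control period).
- ctrl.capture(name): name is "side" or "top"; returns (picture, depth): 420x560x3 uint8, red, green, blue; 420x560 float32, mm along the optical axis (not along the pixel's ray), 0 where there is no reading.
- ctrl.camera_model(name): a dict with "fx", "fy", "cx", "cy" (pixels), "R" (3x3) and "t" (3): a world point X has camera coordinates R X + t. Camera axes: x right, y down, z forward; pixel columns grow to the right and rows downward; lengths in mm; the calibration is good to about 2 mm. A picture is of the moment at which its call begins. camera_model takes no time and is no camera call.
- ctrl.close_job(): hands the job in; it is judged then, once.
The state is a dict: "time": time; "joint_pos": joint angles; "joint_velocities": joint speeds; "effort": joint torques, N m; "eef_pos": TCP position; "tool_rot": TCP orientation; "contact_force": force on the tool from outside, world axes, zero at the start; "moment": the same for the moment, N m; "finger_gap": finger opening in mm; "gripper_force": force on a finger pad.
Only numpy, scipy, OpenCV 4.12 (cv2) and the standard library are available. Lean on these libraries where they do the work, as an engineer would, in place of code of your own. Each camera call takes 0.05 s, during which the arm holds its last target. There are 200 camera calls.

## Task

The hard disk's screws are out, so release it from the ratchet bench clamp: flick the pawl lever all the way over to its off side, then wind the crank up a touch to let the pawl spring clear, and ease the crank back under control until it meets its stop and the jaw is fully open. The drum is under spring load, so do not let it spin back on its own; leave the disk lying where it is in the clamp.

Things in the scene. Friction and masses are not known exactly. Their poses are not given: they have to be found in the camera images.
- clamp: Fixed bench clamp, aluminium plate 305 x 150 x 12 mm. Origin on the table under the plate's middle; x runs along it from the crank end to the fixed jaw, y to the left, z up. Near the crank end (x -85 mm) lies a level ratchet wheel, 81 mm across, 16 saw teeth, 32 to 42 mm up; its pinion and rack move the nearer jaw. Jaws 37 mm high.
- drum_axis (a point): Point on the drum's (ratchet wheel's) upright axis, 86 mm above the table, level with the middle of the crank knob.
- crank_grip (a point): Middle of the crank's black knob: an upright handle 24 mm thick, from 66 to 107 mm above the table, spinning freely on its pin. It travels in a level circle of 60 mm radius round drum_axis. The steel crank arm lies just under it (56 to 64 mm up).
- drum (a joint): Drum angle, rad: 0 = clamped, on the pawl. Grows anticlockwise (seen from above) as the jaw opens, to the stop at 1.40 (jaw 25 mm back); a spring drives it that way, 10 N at the knob when clamped, 3 N at the stop. Winding up is negative: -0.10 to -0.15 (6 to 9 mm at the knob, 10 to 15 N) frees the pawl; past -0.2 the jaw pad bottoms. Let go, it spins back at 6 to 10 rad/s; ease it under 4.
- lever_tip (a point): Middle of the pawl lever's upright ribbed thumb piece (22 mm along the lever, 12 mm thick, from 48 to 84 mm above the table), at the right side of the clamp. It swings on a level circle of 55 mm radius round pawl_pin.
- pawl_pin (a point): The upright pin, 72 mm above the table at this point, on which the pawl and its lever turn, at the right of the ratchet wheel.
- pawl_lever (a joint): Pawl lever angle, rad, growing anticlockwise from above. 0 = pawl sprung in to the wheel; 0.60 = stop, pawl sprung off (thumb piece 33 mm farther towards the jaws, along the clamp's +x). Takes 3 to 6 N at the thumb piece; friction keeps it where it is left. The pawl follows by its spring, but stays jammed in its tooth until the drum is wound up a little.
- hard_disk: Bare 2.5 inch disk drive, 70 x 100 x 11 mm, lying flat on the clamp's plate between the jaws, 70 mm across them. Origin at the centre of its underside, 12 mm above the table.
Things that resemble listed ones, but are neither listed nor needed, are in the scene too. Leave any green or yellow look-alike of the hard_disk alone.

How it is judged:
By the outcome, as a careful person would: the job done as asked, in the order asked, and still so for the second after the job is handed in, with the robot touching nothing.
It also fails if it takes over 58 s, if anything falls off the work surface, if the arm or the gripper's body presses on something with over 40 N, if the wrist force passes 120 N, or if a joint passes its speed limit or range.

## Working session

There is one attempt and no reset: what is moved stays moved. The work goes in short steps, Python scripts to look and compute and a shell command to move; the robot and the scene stay as the last step left them, time stands still between calls to the robot, and variables do not carry over. Pictures are saved under pics/ and viewed, at most 10 in all, crops included, and the job is handed in when it is done.

```bash
ls; mkdir -p pics
python3 - <<'E'
from cell import ctrl
import cv2,numpy as np
s=ctrl.sense();print(s['time'],s['eef_pos'],np.round(s['tool_rot'],3).tolist(),s['finger_gap'])
for n in ("top","side"):
    p,d=ctrl.capture(n);cv2.imwrite(f'pics/{n}0.png',p[:,:,::-1]);np.savez(f'{n}0.npz',p=p,d=d)
    m=ctrl.camera_model(n);print(n,m)
E
```

```text
pics
0.0 [192.49385635 541.26034519 238.42123236] [[-0.942, 0.335, -0.001], [0.335, 0.942, -0.002], [0.0, -0.002, -1.0]] 85.60790227840798
top {'fx': 498.5340065205441, 'fy': 498.5340065205441, 'cx': 285.719400527245, 'cy': 200.41852336543047, 'R': array([[ 0.03001197, -0.99937332,  0.01876829],
       [-0.99321553, -0.03192702, -0.11181944],
       [ 0.11234858, -0.01528504, -0.99355129]]), 't': array([-450.0535496 ,  545.54283695, 1016.81422899])}
side {'fx': 435.8187445112147, 'fy': 435.8187445112147, 'cx': 278.33930488400546, 'cy': 205.7348326500908, 'R': array([[ 0.99487449, -0.0988041 , -0.0215058 ],
       [-0.08077357, -0.64858701, -0.75684247],
       [ 0.06083076,  0.75470036, -0.65324343]]), 't': array([-566.43434884, -160.02020508, 1202.12555257])}
```

View pics/top0.png

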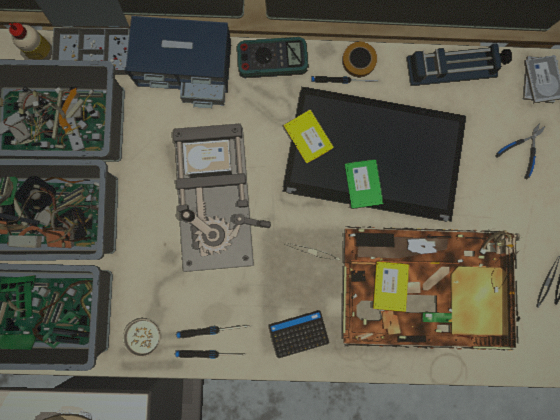

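View pics/side0.png

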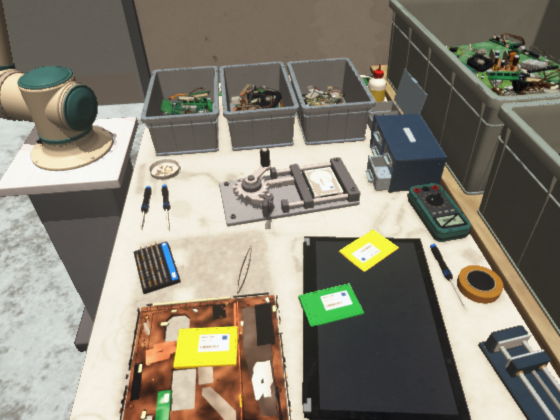

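The top view shows the clamp at about (210,195), with the drum at (212,236), the crank knob near (186,215) and the lever near (240-268,222). The side view shows the knob at (264,157). Next is an enlarged crop.

Run:
```python
import cv2
a=cv2.imread('pics/top0.png')[110:285,160:285];b=cv2.imread('pics/side0.png')[135:230,210:365]
a=cv2.resize(a,None,fx=3.4,fy=3.4,interpolation=2);b=cv2.resize(b,None,fx=2.35,fy=2.35,interpolation=2)
o=cv2.copyMakeBorder(b,0,a.shape[0]-b.shape[0],0,0,0);cv2.imwrite('pics/c1.png',cv2.hconcat([a,o]));print(a.shape,b.shape)
```

```text
(595, 425, 3) (223, 364, 3)
```

View pics/c1.png

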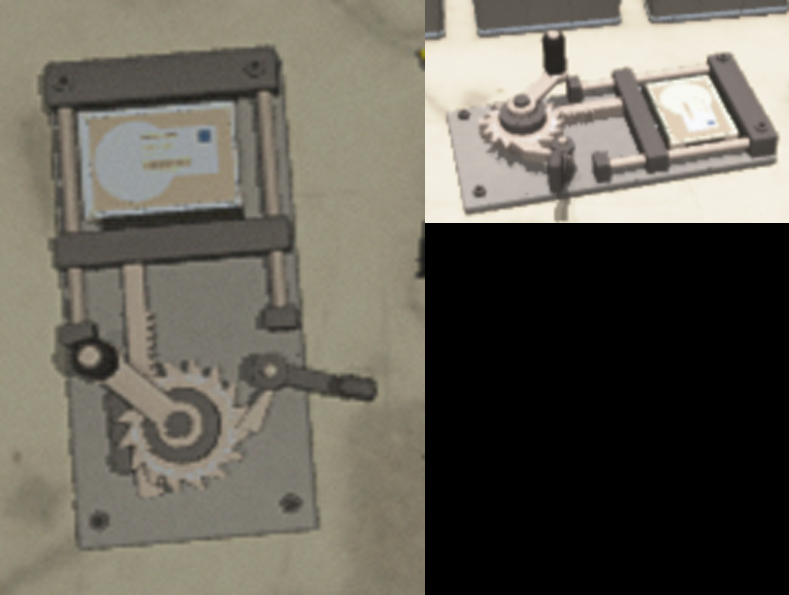

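The crop shows these points in the top image: knob cap (187,215), hub (212.6,234.7), lever pin (238.8,218.8) and thumb piece (264,223.5). The plate's near corners are (183.5,271) and (253.5,264.7). This is the only clamp with a ratchet wheel, crank and lever; the blue vice-like thing at (458,65) has neither, so it is only a look-alike.

```bash
cat > h.py <<'E'
import numpy as np
from cell import ctrl
def ray(n,u,v,z):
    m=ctrl.camera_model(n);R,t=m['R'],m['t'];c=-R.T@t
    d=R.T@np.array([(u-m['cx'])/m['fx'],(v-m['cy'])/m['fy'],1]);return c+d*(z-c[2])/d[2]
def proj(n,X):
    m=ctrl.camera_model(n);p=m['R']@X+m['t'];return p[0]/p[2]*m['fx']+m['cx'],p[1]/p[2]*m['fy']+m['cy']
E
python3 - <<'E'
from h import *
f=lambda x,y:(160+x/3.4,110+y/3.4)
g=lambda x,y:(210+(x-425)/2.35,135+y/2.35)
P={}
for k,x,y,z in [('knob',92,354,107),('hub',179,424,68),('pin',268,370,72),('thumb',355,386,84),('cBL',80,548,12),('cBR',318,526,12),('jTL',43,66,37),('jTR',277,47,37)]:
    P[k]=ray('top',*f(x,y),z);print(k,P[k].round(1))
for k,x,y,z in [('knob',554,36,107),('hub',522,101,68),('thumb',564,150,84),('pin',562,143,72)]:
    print('side',k,ray('side',*g(x,y),z).round(1))
a=P['knob']-P['hub'];b=P['thumb']-P['pin'];print(np.hypot(*a[:2]),np.degrees(np.arctan2(a[1],a[0])),np.hypot(*b[:2]),np.degrees(np.arctan2(b[1],b[0])))
for q,w in(('cBR','cBL'),('jTR','jTL')):
    e=P[w]-P[q];print('yaw',np.degrees(np.arctan2(-e[0],e[1])),np.hypot(*e[:2]))
d=np.load('top0.npz')['d']
for k in('knob','hub','pin','thumb'):
    u,v=proj('top',P[k]);m=ctrl.camera_model('top');Z=d[int(round(v)),int(round(u))];X=m['R'].T@(np.array([(u-m['cx'])/m['fx']*Z,(v-m['cy'])/m['fy']*Z,Z])-m['t']);print(k,X.round(1))
E
```

```text
knob [ 518.  -240.2  107. ]
hub [ 481.1 -286.8   68. ]
pin [ 514.6 -338.6   72. ]
thumb [ 505.9 -391.    84. ]
cBL [ 404.5 -221.8   12. ]
cBR [ 422.4 -369.1   12. ]
jTL [ 703.4 -187.5   37. ]
jTR [ 720.7 -333.3   37. ]
side knob [ 517.1 -243.9  107. ]
side hub [ 481.5 -291.1   68. ]
side thumb [ 513.9 -387.1   84. ]
side pin [ 513.7 -362.8   72. ]
59.49883390531403 51.56384492644145 53.05254590807079 -99.42360255753978
yaw 6.9504676597309105 148.32325044903504
yaw 6.773451547318674 146.82968511856131
knob [ 518.1 -240.1  106.2]
hub [ 481.  -287.1   69.9]
pin [ 515.7 -337.5   57.2]
thumb [ 506.1 -390.9   81. ]
```

Everything agrees: clamp yaw is 6.85°, the crank radius measures 59.5 mm, and the lever sits 17° behind the clamp's -y. I'll travel high towards the lever and turn the closing line roughly along clamp x.

```bash
M="python3 -m handwheel"
for i in 1 2 3 4; do python3 -m handwheel '[{"delta_rot":[0,0,0],"translation":[-0.6,-0.77,0],"grip":1},{"delta_rot":[0,0,0],"translation":[-0.6,-0.77,0],"grip":1},{"delta_rot":[0,0,0],"translation":[-0.6,-0.77,0],"grip":1},{"delta_rot":[0,0,0],"translation":[-0.6,-0.77,0],"grip":1},{"delta_rot":[0,0,0],"translation":[-0.6,-0.77,0],"grip":1}]' 40; done
python3 -m handwheel '[{"delta_rot":[0,0,0.2],"translation":[0,0,0],"grip":0.5},{"delta_rot":[0,0,0.2],"translation":[0,0,0],"grip":0.5},{"delta_rot":[0,0,0.2],"translation":[0,0,0],"grip":0.5},{"delta_rot":[0,0,0.2],"translation":[0,0,0],"grip":0.5},{"delta_rot":[0,0,0.2],"translation":[0,0,0],"grip":0.5}]'
python3 -m handwheel '[{"delta_rot":[0,0,0.2],"translation":[0,0,0],"grip":0.5},{"delta_rot":[0,0,0.2],"translation":[0,0,0],"grip":0.5},{"delta_rot":[0,0,0.2],"translation":[0,0,0],"grip":0.5},{"delta_rot":[0,0,0.2],"translation":[0,0,0],"grip":0.5},{"delta_rot":[0,0,0.2],"translation":[0,0,0],"grip":0.5}]'
cat >> h.py <<'E'
def go(x,y,z):
    s=ctrl.sense();R=np.array(s['tool_rot']);d=R.T@(np.array([x,y,z])-s['eef_pos'])
    print('pos',s['eef_pos'].round(1) if hasattr(s['eef_pos'],'round') else s['eef_pos'],'yang',np.degrees(np.arctan2(R[1,1],R[0,1])).round(1),'gap',s['finger_gap'],'need',(d/250).round(3))
E
python3 -c "from h import *;go(506,-391,62)"
```

```text
time: 0.6
eef_pos: [269.4, 307.8, 239.0]
tool_rot: [[-0.942, 0.335, -0.0], [0.335, 0.942, -0.001], [-0.0, -0.001, -1.0]]
contact_force: [0.7, -0.2, 0.8]
finger_gap: 85.4
gripper_force: 0.0
time: 1.1
eef_pos: [346.3, 76.3, 239.3]
tool_rot: [[-0.942, 0.336, 0.001], [0.336, 0.942, -0.0], [-0.001, 0.0, -1.0]]
contact_force: [0.9, -0.1, 1.0]
finger_gap: 85.6
gripper_force: 0.0
time: 1.6
eef_pos: [423.3, -155.7, 239.0]
tool_rot: [[-0.942, 0.337, 0.0], [0.337, 0.942, 0.0], [-0.0, 0.0, -1.0]]
contact_force: [0.8, 1.0, -0.5]
finger_gap: 85.4
gripper_force: 0.0
time: 2.1
eef_pos: [500.2, -387.3, 238.5]
tool_rot: [[-0.942, 0.336, -0.0], [0.336, 0.942, 0.0], [0.001, 0.0, -1.0]]
contact_force: [1.1, 0.6, -0.3]
finger_gap: 85.3
gripper_force: 0.0
time: 2.6
eef_pos: [499.7, -384.7, 238.6]
tool_rot: [[-0.564, 0.826, -0.001], [0.826, 0.564, 0.001], [0.001, -0.0, -1.0]]
contact_force: [0.3, 0.9, 0.6]
finger_gap: 42.6
gripper_force: 0.0
time: 3.1
eef_pos: [499.8, -384.6, 239.0]
tool_rot: [[0.027, 1.0, -0.0], [1.0, -0.027, 0.0], [0.0, -0.0, -1.0]]
contact_force: [0.8, -0.8, -0.4]
finger_gap: 42.7
gripper_force: 0.0
pos [ 499.8 -384.6  239. ] yang -1.5 gap 42.722375731019845 need [-0.025  0.026  0.708]
```

```bash
python3 -m handwheel '[{"delta_rot":[0,0,0],"translation":[-0.025,0.026,0.15],"grip":0.5},{"delta_rot":[0,0,0],"translation":[-0.025,0.026,0.3],"grip":0.5},{"delta_rot":[0,0,0],"translation":[-0.025,0.026,0.45],"grip":0.5},{"delta_rot":[0,0,0],"translation":[-0.025,0.026,0.54],"grip":0.5},{"delta_rot":[0,0,0],"translation":[-0.025,0.026,0.54],"grip":0.5}]' | grep -E "eef|contact"
python3 -m handwheel '[{"delta_rot":[0,0,0],"translation":[0,0,0.05],"grip":0.5},{"delta_rot":[0,0,0],"translation":[0,0,0.1],"grip":0.5},{"delta_rot":[0,0,0],"translation":[0,0,0.14],"grip":0.5},{"delta_rot":[0,0,0],"translation":[0,0,0.17],"grip":0.5},{"delta_rot":[0,0,0],"translation":[0,0,0.17],"grip":0.5}]'
python3 - <<'E'
from h import *;import cv2
go(506,-391,62)
a=[]
for n,r in(('top',(130,270,150,300)),('side',(130,270,200,350))):
    p,d=ctrl.capture(n);y0,y1,x0,x1=r;a.append(cv2.resize(p[y0:y1,x0:x1,::-1],(400,373)))
cv2.imwrite('pics/c2.png',cv2.hconcat(a))
E
```

```text
eef_pos: [504.1, -389.1, 100.2]
contact_force: [-0.9, 0.6, 0.5]
time: 4.1
eef_pos: [505.7, -390.7, 60.7]
tool_rot: [[0.027, 1.0, -0.001], [1.0, -0.027, 0.001], [0.001, -0.001, -1.0]]
contact_force: [0.4, 0.2, 0.1]
finger_gap: 42.7
gripper_force: 0.0
pos [ 505.7 -390.7   60.7] yang -1.6 gap 42.67496618749853 need [-0.001  0.001 -0.005]
```

View pics/c2.png

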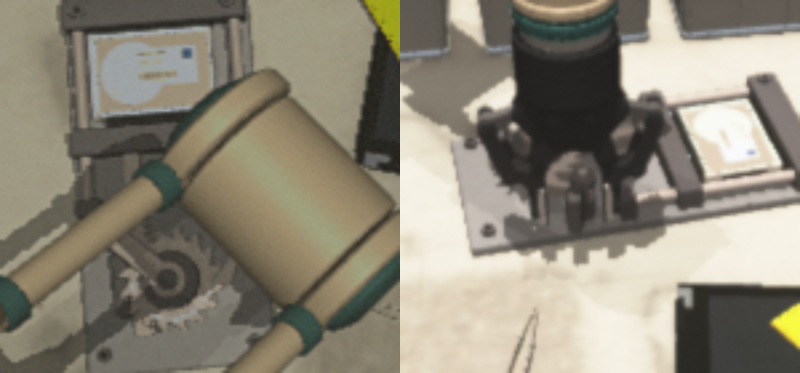

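The thumb piece stands between the fingers, at crop position (578,195) in the side view. I'll push it round with the rear finger.

```bash
python3 -m handwheel '[{"delta_rot":[0,0,0],"translation":[0,0.03,0],"grip":0.5},{"delta_rot":[0,0,-0.02],"translation":[0,0.06,0],"grip":0.5},{"delta_rot":[0,0,-0.05],"translation":[0.005,0.085,0],"grip":0.5},{"delta_rot":[0,0,-0.07],"translation":[0.01,0.11,0],"grip":0.5},{"delta_rot":[0,0,-0.09],"translation":[0.016,0.13,0],"grip":0.5}]'
python3 -c "from h import *;go(552,-382,61)"
```

```text
time: 4.7
eef_pos: [539.1, -389.2, 62.5]
tool_rot: [[-0.256, 0.967, -0.001], [0.967, 0.256, -0.002], [-0.002, -0.001, -1.0]]
contact_force: [-2.7, -2.2, 0.5]
finger_gap: 42.6
gripper_force: 1.6
pos [ 539.1 -389.2   62.5] yang 14.8 gap 42.64778586214206 need [0.015 0.057 0.006]
```

```bash
python3 -m handwheel '[{"delta_rot":[0,0,-0.02],"translation":[0.005,0.02,0],"grip":0.5},{"delta_rot":[0,0,-0.04],"translation":[0.01,0.04,0],"grip":0.5},{"delta_rot":[0,0,-0.05],"translation":[0.015,0.05,0],"grip":0.5},{"delta_rot":[0,0,-0.05],"translation":[0.015,0.055,0],"grip":0.5}]'
python3 -m handwheel '[{"delta_rot":[0,0,0],"translation":[0,0.006,0],"grip":0.5},{"delta_rot":[0,0,0],"translation":[0,0.006,0],"grip":0.5}]'|grep -E "eef|cont|gripper"
python3 -m handwheel '[{"delta_rot":[0,0,0],"translation":[0,0.006,0],"grip":0.5},{"delta_rot":[0,0,0],"translation":[0,0.006,0],"grip":0.5}]'|grep -E "eef|cont|gripper"
```

```text
time: 5.1
eef_pos: [551.6, -382.3, 62.4]
tool_rot: [[-0.401, 0.916, 0.001], [0.916, 0.401, -0.003], [-0.003, -0.001, -1.0]]
contact_force: [-2.6, -4.3, 0.8]
finger_gap: 42.8
gripper_force: 2.2
eef_pos: [552.0, -382.2, 62.4]
contact_force: [-3.7, -6.9, 1.2]
gripper_force: 3.0
eef_pos: [552.1, -382.1, 62.3]
contact_force: [-6.9, -7.1, 1.7]
gripper_force: 4.6
```

The force is rising while the position holds, so the lever is at its stop. I'll press once more, back off, lift and look.

```bash
python3 -m handwheel '[{"delta_rot":[0,0,0],"translation":[0,0.008,0],"grip":0.5},{"delta_rot":[0,0,0],"translation":[0,0.008,0],"grip":0.5}]'|grep -E "eef|cont|gripper"
python3 -m handwheel '[{"delta_rot":[0,0,0],"translation":[0,-0.04,0],"grip":0.5},{"delta_rot":[0,0,0],"translation":[0,-0.08,0],"grip":0.5},{"delta_rot":[0,0,0],"translation":[0,-0.08,0],"grip":0.5},{"delta_rot":[0,0,0],"translation":[0,-0.08,-0.2],"grip":0.5},{"delta_rot":[0,0,0],"translation":[0,-0.08,-0.4],"grip":0.8}]'|grep -E "eef|cont|gripper"
python3 -m handwheel '[{"delta_rot":[0,0,0],"translation":[0,0,-0.15],"grip":0.8},{"delta_rot":[0,0,0],"translation":[0.2,0,-0.15],"grip":0.8},{"delta_rot":[0,0,0],"translation":[0.4,0,-0.15],"grip":0.8},{"delta_rot":[0,0,0],"translation":[0.6,0,-0.15],"grip":0.8}]'|grep -E "time|eef|cont|gap"
python3 - <<'E'
from h import *;import cv2
go(518.2,-241.5,180)
a=[]
for n,r in(('top',(130,270,150,300)),('side',(130,270,200,350))):
    p,d=ctrl.capture(n);y0,y1,x0,x1=r;a.append(cv2.resize(p[y0:y1,x0:x1,::-1],(400,373)))
cv2.imwrite('pics/c3.png',cv2.hconcat(a))
E
```

```text
eef_pos: [552.1, -382.1, 62.3]
contact_force: [-10.1, -8.3, 2.1]
gripper_force: 6.8
eef_pos: [537.0, -385.5, 160.9]
contact_force: [0.4, -1.4, 0.6]
gripper_force: 0.0
time: 6.6
eef_pos: [477.2, -247.6, 199.6]
contact_force: [0.0, -0.3, -0.5]
finger_gap: 68.3
pos [ 477.2 -247.6  199.6] yang 23.6 gap 68.30307953397129 need [-0.043  0.16   0.079]
```

View pics/c3.png

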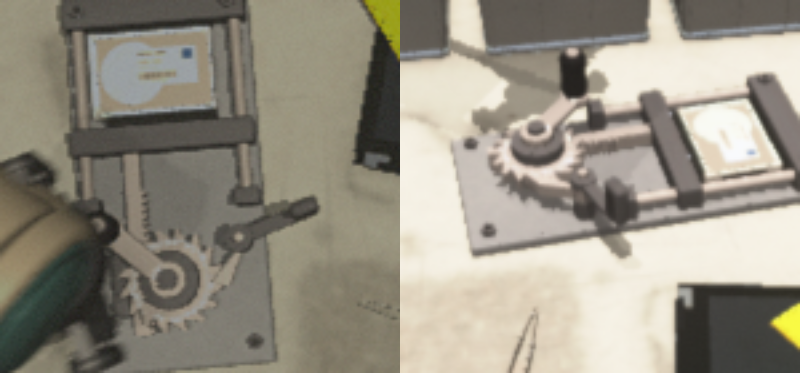

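The lever is now over to its off side, with the thumb piece at crop (300,208). Next is the crank: I'll set the closing line near world x and centre over the knob.

```bash
python3 -m handwheel '[{"delta_rot":[0,0,0.13],"translation":[-0.04,0.16,0.06],"grip":1},{"delta_rot":[0,0,0.13],"translation":[-0.04,0.16,0.06],"grip":1},{"delta_rot":[0,0,0.13],"translation":[-0.04,0.16,0.06],"grip":1},{"delta_rot":[0,0,0.13],"translation":[-0.04,0.16,0.06],"grip":1},{"delta_rot":[0,0,0.13],"translation":[-0.04,0.16,0.06],"grip":1}]'|grep -E "time|eef|cont|gap"
python3 -c "from h import *;go(517.8,-241.5,80)"
```

```text
time: 7.2
eef_pos: [518.5, -242.7, 184.3]
contact_force: [1.3, 0.2, -0.0]
finger_gap: 85.6
pos [ 518.5 -242.7  184.3] yang 0.3 gap 85.61401604369581 need [ 0.005 -0.003  0.417]
```

```bash
python3 -m handwheel '[{"delta_rot":[0,0,0],"translation":[0.005,0,0.12],"grip":1},{"delta_rot":[0,0,0],"translation":[0.005,0,0.24],"grip":1},{"delta_rot":[0,0,0],"translation":[0.005,0,0.33],"grip":1},{"delta_rot":[0,0,0],"translation":[0.005,0,0.4],"grip":1},{"delta_rot":[0,0,0],"translation":[0.005,0,0.415],"grip":1}]'|grep -E "time|eef|cont|gap"
python3 -m handwheel '[{"delta_rot":[0,0,0],"translation":[0,0,0],"grip":0.3},{"delta_rot":[0,0,0],"translation":[0,0,0],"grip":0.3},{"delta_rot":[0,0,0],"translation":[0,0,0],"grip":0.2},{"delta_rot":[0,0,0],"translation":[0,0,0],"grip":0.2},{"delta_rot":[0,0,0],"translation":[0,0,0],"grip":0.2}]' 40|grep -E "time|eef|cont|gap|gripper"
python3 -c "from h import *;go(517.8,-241.5,80)"
```

```text
time: 7.7
eef_pos: [516.8, -240.8, 78.6]
contact_force: [-0.5, -0.3, -0.3]
finger_gap: 85.4
time: 8.2
eef_pos: [517.6, -241.6, 81.7]
contact_force: [-3.0, -0.4, 4.8]
finger_gap: 21.9
gripper_force: 38.9
pos [ 517.6 -241.6   81.7] yang 0.3 gap 21.911791534624342 need [0.001 0.001 0.007]
```

The knob is gripped and the force is low. Winding up about 0.13 rad means roughly +5.8 mm in world x and -5.3 mm in y.

```bash
cat >> h.py <<'E'
def ang():
    s=ctrl.sense();p=np.array(s['eef_pos']);v=p[:2]-np.array([480.5,-288.2])
    print('t',s['time'],'pos',p.round(1),'r',np.hypot(*v).round(1),'drum',(np.arctan2(v[1],v[0])-np.radians(51.6)).round(3),'F',np.round(s['contact_force'],1),'gap',round(s['finger_gap'],1))
E
python3 -m handwheel '[{"delta_rot":[0,0,0],"translation":[0,0,0],"grip":0.2},{"delta_rot":[0,0,0],"translation":[-0.005,0.006,0],"grip":0.2},{"delta_rot":[0,0,0],"translation":[-0.01,0.012,0],"grip":0.2},{"delta_rot":[0,0,0],"translation":[-0.016,0.017,0],"grip":0.2},{"delta_rot":[0,0,0],"translation":[-0.021,0.023,0],"grip":0.2}]' 70 >/dev/null; python3 -c "from h import *;ang()"
python3 -m handwheel '[{"delta_rot":[0,0,0],"translation":[0,0,0],"grip":0.2},{"delta_rot":[0,0,0],"translation":[0,0,0],"grip":0.2}]'>/dev/null; python3 -c "from h import *;ang()"
```

```text
t 8.7 pos [ 520.6 -244.1   81.7] r 59.6 drum -0.068 F [-7.7  6.  11.8] gap 21.4
t 8.9 pos [ 520.8 -244.3   81.7] r 59.6 drum -0.072 F [-6.9  4.7 10.9] gap 21.3
```

```bash
python3 -m handwheel '[{"delta_rot":[0,0,0],"translation":[-0.004,0.004,0],"grip":0.2},{"delta_rot":[0,0,0],"translation":[-0.008,0.009,0],"grip":0.2},{"delta_rot":[0,0,0],"translation":[-0.01,0.011,0],"grip":0.2},{"delta_rot":[0,0,0],"translation":[-0.01,0.011,0],"grip":0.2}]' >/dev/null; python3 -c "from h import *;ang()"
```

```text
t 9.3 pos [ 522.9 -246.1   81.6] r 59.7 drum -0.118 F [-7.6  6.9 11.7] gap 21.2
```

```bash
python3 -m handwheel '[{"delta_rot":[0,0,0],"translation":[-0.003,0.003,0],"grip":0.2},{"delta_rot":[0,0,0],"translation":[-0.005,0.005,0],"grip":0.2},{"delta_rot":[0,0,0],"translation":[-0.005,0.005,0],"grip":0.2},{"delta_rot":[0,0,0],"translation":[-0.005,0.005,0],"grip":0.2}]' >/dev/null
python3 - <<'E'
from h import *;import cv2
ang()
a=[]
for n,r in(('top',(170,260,190,286)),('side',(140,230,220,316))):
    p,d=ctrl.capture(n);y0,y1,x0,x1=r;a.append(cv2.resize(p[y0:y1,x0:x1,::-1],(400,375)))
cv2.imwrite('pics/c4.png',cv2.hconcat(a))
E
```

```text
t 9.7 pos [ 524.  -247.2   81.6] r 59.8 drum -0.144 F [-8.2  6.2 11.4] gap 20.9
```

View pics/c4.png

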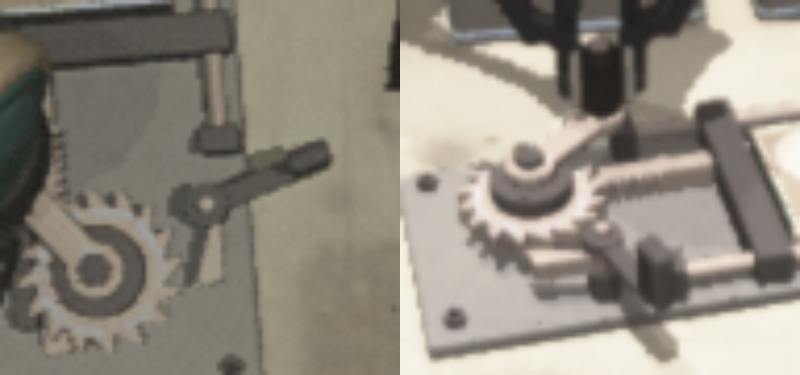

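The pawl, at crop (212,250), now stands clear of the wheel teeth. I'll ease back along the arc at about 0.8 rad/s.

Run:
```python
import numpy as np
p=lambda q:60*np.array([np.sin(q+np.radians(51.6)),np.cos(q+np.radians(51.6))])/250
q=-0.224
for c in range(5):
    print(round(q,3),[(p(q+.08*k)-p(q)).round(3).tolist() for k in range(1,6)]);q+=.4
```

```text
-0.224 [[0.014, -0.013], [0.028, -0.026], [0.04, -0.041], [0.051, -0.057], [0.061, -0.073]]
0.176 [[0.008, -0.017], [0.015, -0.035], [0.021, -0.053], [0.025, -0.072], [0.028, -0.091]]
0.576 [[0.001, -0.019], [0.001, -0.038], [-0.001, -0.057], [-0.005, -0.076], [-0.01, -0.095]]
0.976 [[-0.007, -0.018], [-0.014, -0.036], [-0.024, -0.052], [-0.034, -0.068], [-0.046, -0.083]]
1.376 [[-0.013, -0.014], [-0.027, -0.027], [-0.042, -0.039], [-0.058, -0.05], [-0.075, -0.059]]
```

```bash
python3 -m handwheel '[{"delta_rot":[0,0,0],"translation":[0.014,-0.013,0],"grip":0.2},{"delta_rot":[0,0,0],"translation":[0.028,-0.026,0],"grip":0.2},{"delta_rot":[0,0,0],"translation":[0.04,-0.041,0],"grip":0.2},{"delta_rot":[0,0,0],"translation":[0.051,-0.057,0],"grip":0.2},{"delta_rot":[0,0,0],"translation":[0.061,-0.073,0],"grip":0.2}]' >/dev/null; python3 -c "from h import *;ang()"
```

```text
t 10.3 pos [ 506.8 -235.    81.7] r 59.4 drum 0.212 F [-7.7 -0.5  8.6] gap 21.1
```

```bash
python3 -m handwheel '[{"delta_rot":[0,0,0],"translation":[0.008,-0.017,0],"grip":0.2},{"delta_rot":[0,0,0],"translation":[0.015,-0.035,0],"grip":0.2},{"delta_rot":[0,0,0],"translation":[0.021,-0.053,0],"grip":0.2},{"delta_rot":[0,0,0],"translation":[0.025,-0.072,0],"grip":0.2},{"delta_rot":[0,0,0],"translation":[0.028,-0.091,0],"grip":0.2}]' >/dev/null; python3 -c "from h import *;ang()"
```

```text
t 10.8 pos [ 485.1 -229.4   81.7] r 59.0 drum 0.592 F [-6.6 -3.8  6. ] gap 21.3
```

```bash
python3 -m handwheel '[{"delta_rot":[0,0,0],"translation":[0.001,-0.019,0],"grip":0.2},{"delta_rot":[0,0,0],"translation":[0.001,-0.038,0],"grip":0.2},{"delta_rot":[0,0,0],"translation":[-0.001,-0.057,0],"grip":0.2},{"delta_rot":[0,0,0],"translation":[-0.005,-0.076,0],"grip":0.2},{"delta_rot":[0,0,0],"translation":[-0.01,-0.095,0],"grip":0.2}]' >/dev/null; python3 -c "from h import *;ang()"
```

```text
t 11.3 pos [ 462.5 -232.3   81.8] r 58.7 drum 0.982 F [-2.7 -3.5  4.5] gap 20.9
```

```bash
python3 -m handwheel '[{"delta_rot":[0,0,0],"translation":[-0.007,-0.018,0],"grip":0.2},{"delta_rot":[0,0,0],"translation":[-0.014,-0.036,0],"grip":0.2},{"delta_rot":[0,0,0],"translation":[-0.024,-0.052,0],"grip":0.2},{"delta_rot":[0,0,0],"translation":[-0.034,-0.068,0],"grip":0.2}]' >/dev/null; python3 -c "from h import *;ang()"
```

```text
t 11.7 pos [ 446.1 -240.7   81.8] r 58.7 drum 1.296 F [-1.9 -1.4  5.8] gap 20.9
```

```bash
python3 -m handwheel '[{"delta_rot":[0,0,0],"translation":[-0.004,-0.005,0],"grip":0.2},{"delta_rot":[0,0,0],"translation":[-0.007,-0.01,0],"grip":0.2},{"delta_rot":[0,0,0],"translation":[-0.011,-0.014,0],"grip":0.2},{"delta_rot":[0,0,0],"translation":[-0.015,-0.019,0],"grip":0.2},{"delta_rot":[0,0,0],"translation":[-0.019,-0.023,0],"grip":0.2}]' >/dev/null; python3 -c "from h import *;ang()"
python3 -m handwheel '[{"delta_rot":[0,0,0],"translation":[-0.004,-0.005,0],"grip":0.2},{"delta_rot":[0,0,0],"translation":[-0.008,-0.009,0],"grip":0.2},{"delta_rot":[0,0,0],"translation":[-0.008,-0.009,0],"grip":0.2}]' >/dev/null; python3 -c "from h import *;ang()"
```

```text
t 12.2 pos [ 441.1 -244.8   81.8] r 58.6 drum 1.407 F [1.4 1.8 6.3] gap 21.3
t 12.5 pos [ 440.9 -245.    81.8] r 58.6 drum 1.411 F [5.3 5.6 5.5] gap 20.8
```

The force has reversed, so the drum is on its stop at 1.41. I'll relax, open, lift and check.

```bash
python3 -m handwheel '[{"delta_rot":[0,0,0],"translation":[0.006,0.006,0],"grip":0.2},{"delta_rot":[0,0,0],"translation":[0.006,0.006,0],"grip":0.2},{"delta_rot":[0,0,0],"translation":[0.006,0.006,0],"grip":1},{"delta_rot":[0,0,0],"translation":[0.006,0.006,0],"grip":1},{"delta_rot":[0,0,0],"translation":[0.006,0.006,0],"grip":1}]' >/dev/null; python3 -c "from h import *;ang()"
python3 -m handwheel '[{"delta_rot":[0,0,0],"translation":[0,0,0],"grip":1},{"delta_rot":[0,0,0],"translation":[0,0,-0.1],"grip":1},{"delta_rot":[0,0,0],"translation":[0,0,-0.3],"grip":1},{"delta_rot":[0,0,0],"translation":[0,0,-0.5],"grip":1},{"delta_rot":[0,0,0],"translation":[0,0,-0.6],"grip":1}]' >/dev/null
python3 -m handwheel '[{"delta_rot":[0,0,0],"translation":[0.2,0,0],"grip":1},{"delta_rot":[0,0,0],"translation":[0.4,0,0],"grip":1},{"delta_rot":[0,0,0],"translation":[0.6,0,0],"grip":1},{"delta_rot":[0,0,0],"translation":[0.8,0,0],"grip":1},{"delta_rot":[0,0,0],"translation":[0.9,0,0],"grip":1}]' >/dev/null
python3 - <<'E'
from h import *;import cv2
ang()
a=[]
for n,r in(('top',(110,285,150,290)),('side',(130,270,200,350))):
    p,d=ctrl.capture(n);y0,y1,x0,x1=r;a.append(cv2.resize(p[y0:y1,x0:x1,::-1],(400,500 if n=='top' else 373)))
a[1]=cv2.copyMakeBorder(a[1],0,127,0,0,0)
cv2.imwrite('pics/c5.png',cv2.hconcat(a))
E
```

```text
t 13.0 pos [ 439.3 -244.7   80.4] r 59.9 drum 1.428 F [ 0.2 -0.1  2. ] gap 64.0
t 14.0 pos [437.6 -16.5 230.5] r 275.1 drum 0.827 F [ 0.1 -0.8  0.3] gap 85.3
```

View pics/c5.png

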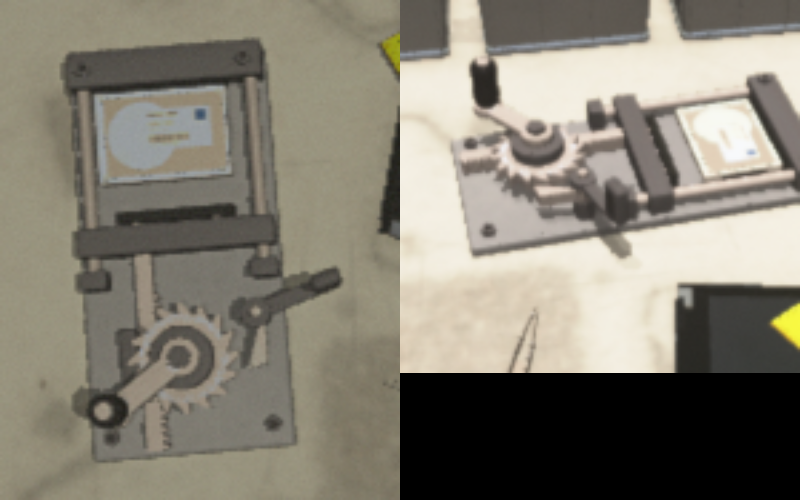

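The jaw is fully back (crop (175,235)), the knob is at its stop position (108,411), the lever is off (325,278), and the disk lies untouched (165,135). Handing in.

```bash
python3 -c "from cell import ctrl;print(ctrl.close_job())"
```

```text
the job is handed in; nothing more can be done
None
```

I flicked the pawl lever to its off stop, wound the crank up to free the pawl, then eased it back to its stop at about 0.8 rad/s; the jaw is fully open, the disk is where it was, and the job was handed in at about 14 s.

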